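# Clamp the yellow canister shut with its wire bail

### The job

The yellow-lidded canister on the workbench has been filled and its lid laid on, but its wire bail is still thrown back. Swing that bail up over the lid and down over center on the other side until it snaps fully home and clamps the lid, then let go. Leave the bail of the green-lidded canister open as it is.

Things in the scene. Friction and masses are not known exactly. Their poses are not given: they have to be found in the camera images.
- yellow_pivot (a point): Middle of the bail's pivot axis on the yellow canister, 85 mm above the bench. Round aluminium tin, yellow lid (112 mm across) and band, fixed to the bench. Axes: y along the pivot axis (level), x to the back (where the open bail lies), -x to the front (where the clamped bail lies), z up. The lid's top is 108 mm above the bench, 104 mm once clamped.
- yellow_grip (a point): Centre of the black sleeve on the crossbar of the yellow canister's wire bail: 12 mm thick, 60 mm long, along the pivot's y, 72 mm from the pivot axis. 5 mm wire arms slope out from 38 to 64 mm either side. Open, it lies 55 mm behind the axis, 131 mm above the bench; upright, 157 mm above the bench; clamped, 72 mm in front of the axis, 79 mm above the bench.
- yellow_bail (a joint): Angle of the yellow canister's bail, rad: 0 open (50 degrees back of upright), 0.87 upright, 2.53 clamped against its stop (95 degrees to the front). The clasp throws it back to open (a few N at the sleeve) until it passes center at about 1.6 (40 degrees to the front); beyond, it swings home by itself in 1 to 2 s if nothing is in its way.
- green_bail (a joint): The same angle for the identical canister with green lid and band, which stands at least 0.2 m to the left or right of the yellow one (centre to centre). Its bail starts open at 0 and is to stay there.

How it is judged:
By the outcome, as a careful person would: the job done as asked, in the order asked, and still so for the second after the job is handed in, with the robot touching nothing.
It also fails if it takes over 32 s, if anything falls off the work surface, if the arm or the gripper's body presses on something with over 40 N, if the wrist force passes 120 N, or if a joint passes its speed limit or range.

### The arm

A 6-joint arm with a two-finger parallel gripper is mounted at the origin on a cart in front of the work surface, level with it; the furniture and walls round the work are solid. World frame = base frame: x ahead of the robot, y to its left, z up, the work surface at z = 0. Lengths are in m, angles in degrees, forces in N, time in s.
With the tool pointing down it reaches from about 0.25 to 0.725 m from the base axis. Payload 9.7 kg.
Tool frame: the origin (TCP) lies midway between the tips of the shut fingers; the grasp point (between the pads) lies 19 mm behind it (bot.pinch_z is the distance from the TCP to the grasp point, in m); z points along the fingers, y is the line along which they close (so a half turn about z gives the same grasp; the last joint's range is limited). The gripper opens to 85 mm and grips with 20 to 120 N. Pads are 22 mm wide; open, the fingers measure 114 mm over their backs; the gripper's body (76 mm by 85 mm) begins 54 mm behind the grasp point. The pads swing forward as they close: fully open they stand 13 mm farther back than shut.
Start: joints at [-66.52, 4.979, 10.078, 95.1, 0, 90], TCP at [0.219, -0.504, 0.231] pointing down, gripper open.
Joint ranges: [-179.16, 179.16], [-48.56, 103.87], [-65.8, 70.77], [-126.05, 130.52], [-82.76, 87.17], [-180, 180]. Speed limits (degrees/s): [127.2, 127.2, 147.25, 180, 180, 180].

### API

Orientations are given as [roll, pitch, yaw] about the fixed x, y, z axes, in that order (R = Rz(yaw) Ry(pitch) Rx(roll)).
In Python, from workcell import sensors, camera, camera_params, ticket, bot gives the robot as it stands.
- The arm moves only by the shell command python3 -m jog 'ROWS' [FORCE]. ROWS is JSON, a list that holds one entry, the list of rows, each a list of 5 numbers: the shift along the world's x, y, z in units of 50 mm (1.0 is 50 mm), then the turn about the world's z in units of 5 degrees (1.0 is 5 degrees), then the opening, from 0 (shut) to 1 (fully open). In form: [[[tx, ty, tz, yaw, grip], ...]]. A call has 1 to 8 rows; each row shifts and turns the commanded pose from where the row before left it; what a row does not reach is not made up. A row lasts 1/10 s, in which the tool goes at most 50 mm and 8.59 degrees, less where a joint would pass 70% of its speed; a pose out of reach is approached as far as the arm can. A call is refused whole if a number of a shift passes 1 or a number of a turn 1, either way. A call with a gripper value outside its range is refused whole. The fingers move at their own pace and stop on an object; FORCE is the grip in N (left out, the last holds). Time passes only in rows, so rows that do not move let the fingers close. It gives the time, the measured TCP pose, the force, the opening and the grip force at its end, in the units of the state.
- sensors.get_obs(): the state, without advancing time (a new reading comes with each control period).
- camera(name): name is "scene" or "top"; returns the picture (420x560x3 uint8, blue, green, red); there is no depth.
- camera_params(name): a dict with "fx", "fy", "cx", "cy" (pixels), "k1" (the pictures are not rectified: a ray, as slopes to the right and down, at radius r is drawn at 1 + k1 r^2 times it, then the intrinsics apply), "T" (4x4, takes a point from camera to world coordinates). Camera axes: x right, y down, z forward; pixel columns grow to the right and rows downward; lengths in m; the calibration is good to about 2 mm. A picture is of the moment at which its call begins. camera_params takes no time and is no camera call.
- ticket.job_done(): hands the job in; it is judged then, once.
The state is a dict: "time": time; "q": joint angles; "qd": joint speeds; "joint_efforts": joint torques, N m; "ee_pos": TCP position; "tcp_rot": TCP orientation; "wrist_force": force on the tool from outside, world axes, zero at the start; "torque": the same for the moment, N m; "opening": finger opening in m; "grasp_force": force on a finger pad.
Only numpy, scipy, OpenCV 4.12 (cv2) and the standard library are available. Lean on these libraries where they do the work, as an engineer would, in place of code of your own. Each camera call takes 0.05 s, during which the arm holds its last target. There are 200 camera calls.

## Working session

There is one attempt and no reset: what is moved stays moved. The work goes in short steps, Python scripts to look and compute and a shell command to move; the robot and the scene stay as the last step left them, time stands still between calls to the robot, and variables do not carry over. Pictures are saved under pics/ and viewed, at most 10 in all, crops included, and the job is handed in when it is done.

```bash
mkdir -p pics; python3 - <<'E'
from workcell import *
import cv2
for n in("scene","top"):
    cv2.imwrite(f"pics/{n}0.png",camera(n)); p=camera_params(n); print(n,{k:(v if k!="T" else v) for k,v in p.items()})
o=sensors.get_obs(); print(o["time"],o["ee_pos"],o["tcp_rot"],o["opening"],bot.pinch_z)
E
```

```text
scene {'fx': 461.1780253340392, 'fy': 461.1780253340392, 'cx': 285.69472501850544, 'cy': 209.3803130375743, 'k1': -0.09685292631098479, 'T': array([[ 0.88740268, -0.33706362,  0.31449101,  0.28570613],
       [-0.46083556, -0.66655978,  0.58594254, -0.51757163],
       [ 0.01212714, -0.66489562, -0.74683784,  0.79465488],
       [ 0.        ,  0.        ,  0.        ,  1.        ]])}
top {'fx': 395.4406314081468, 'fy': 395.4406314081468, 'cx': 282.878170298509, 'cy': 210.2003440545674, 'k1': 0.0048460211113154844, 'T': array([[-1.46940497e-02, -9.76648758e-01,  2.14339189e-01,
         3.61417048e-01],
       [-9.99885402e-01,  1.51332908e-02,  4.08436138e-04,
        -3.76233535e-03],
       [-3.64255592e-03, -2.14308625e-01, -9.76759205e-01,
         9.84074736e-01],
       [ 0.00000000e+00,  0.00000000e+00,  0.00000000e+00,
         1.00000000e+00]])}
0.1 [ 0.21904812 -0.50426041  0.2306372 ] [-1.79929083e+02 -1.23497099e-03  2.34788504e+01] 0.08540535199443984 0.0187
```

View pics/scene0.png

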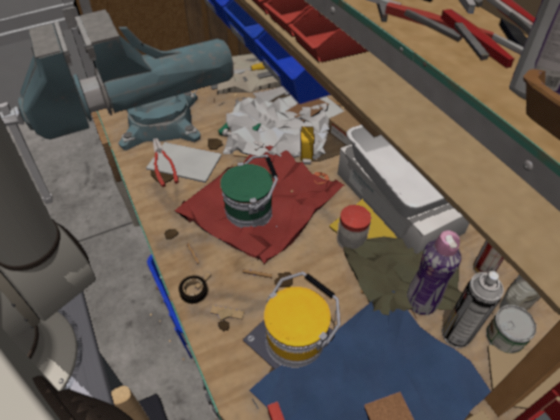

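View pics/top0.png

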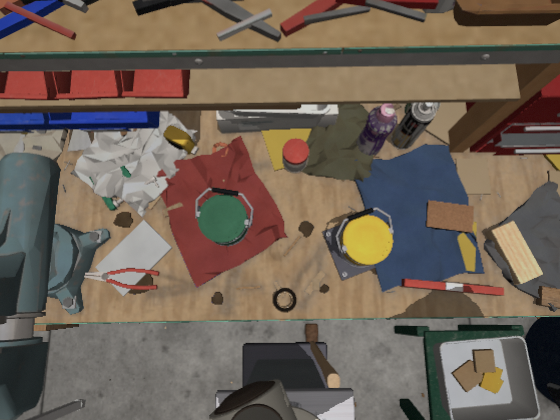

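The yellow lid is at about (368,240) in top and (298,315) in scene. Its bail leans up and back, with the sleeve near (319,286) in scene. I'll zoom in on both.

```bash
python3 - <<'E'
import cv2,numpy as np
a=cv2.imread("pics/scene0.png")[260:370,240:360];b=cv2.imread("pics/top0.png")[190:290,310:410]
f=lambda i:cv2.resize(i,(400,int(400*i.shape[0]/i.shape[1])),interpolation=cv2.INTER_CUBIC)
a,b=f(a)[:366],f(b)[:366]
cv2.imwrite("pics/z.png",np.hstack([a,b]))
E
```

```text
(no output)
```

View pics/z.png

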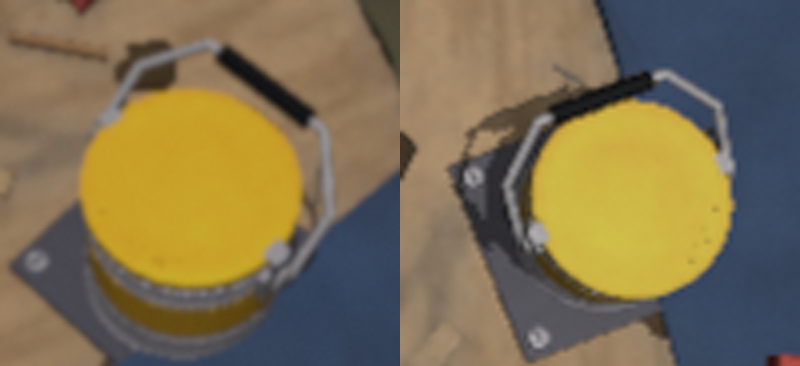

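```bash
cat >h.py <<'E'
from workcell import *
import cv2,numpy as np
def ray(n,uv):
    p=camera_params(n);K=np.array([[p["fx"],0,p["cx"]],[0,p["fy"],p["cy"]],[0,0,1.]])
    s=cv2.undistortPoints(np.array([[uv]],float),K,np.array([p["k1"],0,0,0,0]))[0,0]
    T=np.array(p["T"]);d=T[:3,:3]@[s[0],s[1],1];return T[:3,3],d
def onz(n,uv,z):
    o,d=ray(n,uv);return o+d*(z-o[2])/d[2]
E
python3 - <<'E'
from h import *
for n,l,g in(("scene",(297.3,316.1),[(306.6,276.5),(332.4,295.4)]),("top",(368,239.9),[(348.2,218.5),(373,210)])):
    c=onz(n,l,.108);e=[onz(n,x,.131) for x in g];m=(e[0]+e[1])/2;d=e[1]-e[0]
    print(n,"lid",c,"grip",m,"len",np.hypot(*d[:2]),"axis deg",np.degrees(np.arctan2(d[1],d[0])),"back",np.degrees(np.arctan2(*(m-c)[1::-1])),np.hypot(*(m-c)[:2]))
E
```

```text
scene lid [ 0.48268336 -0.19816186  0.108     ] grip [ 0.53624427 -0.17555793  0.131     ] len 0.05594424390126933 axis deg -69.05431369633534 back 22.880857594848855 0.058135263021342296
top lid [ 0.48295231 -0.19212116  0.108     ] grip [ 0.53685685 -0.17442664  0.131     ] len 0.05854032285047064 axis deg -71.82517655239612 back 18.172761445297038 0.05673443628752721
```

```bash
python3 -m jog '[[[0.5,0.5,0.1,0,0],[0.5,0.5,0,0,0],[0.5,0.5,0,0,0],[0.5,0.5,0,0,0],[0.5,0.5,0,0,0],[0.5,0.5,0,0,0],[0.5,0.5,0,0,0],[0.5,0.5,0,0,0]]]' 40; python3 -m jog '[[[0.5,0.5,0,-0.3,0],[0.5,0.5,0,-0.3,0],[0.5,0.5,0,0,0],[0.5,0.5,0,0,0],[0.5,0.5,0,0,0],[0.5,0.3,0,0,0],[0,0,0,0,0],[0,0,0,0,0]]]'
```

```text
time: 0.9
ee_pos: [0.4199, -0.3032, 0.236]
tcp_rot: [-180.0, 0.0, 23.5]
wrist_force: [0.8, -0.7, -0.0]
opening: -0.0002
grasp_force: 0.0
time: 1.7
ee_pos: [0.5692, -0.164, 0.2355]
tcp_rot: [-180.0, 0.1, 20.5]
wrist_force: [-0.2, -0.6, -0.2]
opening: -0.0003
grasp_force: 0.0
```

```bash
python3 -m jog '[[[0,0,-0.4,0,0],[0,0,-0.4,0,0],[0,0,-0.4,0,0],[0,0,-0.4,0,0],[0,0,-0.4,0,0],[0,0,-0.3,0,0],[0,0,0,0,0]]]'; python3 - <<'E'
from h import *
a=camera("scene")[220:370,220:420];b=camera("top")[140:290,280:480]
cv2.imwrite("pics/b.png",cv2.resize(np.hstack([a,b]),(800,300),interpolation=cv2.INTER_CUBIC))
E
```

```text
time: 2.4
ee_pos: [0.5676, -0.1648, 0.1192]
tcp_rot: [-179.9, 0.2, 20.4]
wrist_force: [0.3, -0.0, 0.0]
opening: -0.0
grasp_force: 0.0
```

View pics/b.png

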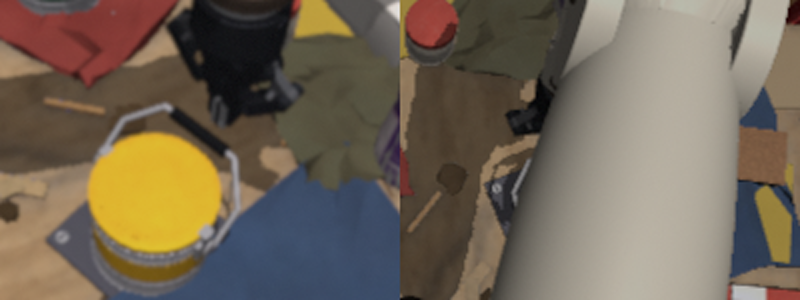

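The shut fingers stand just behind the sleeve, at about (225,110) in the crop. Next I sweep forward.

```bash
python3 -m jog '[[[-0.2,-0.073,0,0,0],[-0.2,-0.073,0,0,0],[-0.2,-0.073,0,0,0],[-0.2,-0.073,0,0,0],[-0.2,-0.073,0,0,0],[-0.2,-0.073,0,0,0],[-0.2,-0.073,0,0,0],[-0.2,-0.073,0,0,0]]]'; python3 - <<'E'
from h import *
a=camera("scene")[220:370,220:420]
cv2.imwrite("pics/c.png",cv2.resize(a,(600,450),interpolation=cv2.INTER_CUBIC))
E
```

```text
time: 3.3
ee_pos: [0.4881, -0.1941, 0.1215]
tcp_rot: [180.0, -0.0, 20.5]
wrist_force: [2.5, 1.0, -1.8]
opening: -0.0
grasp_force: 1.2
```

View pics/c.png

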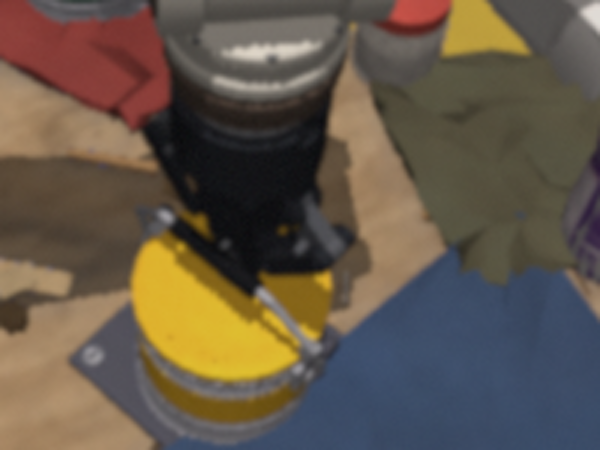

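The bail is near upright, pushed from behind by the fingers at about 2.7 N. I continue past center.

```bash
python3 -m jog '[[[-0.2,-0.073,0,0,0],[-0.2,-0.073,0,0,0],[-0.2,-0.073,0,0,0],[-0.2,-0.073,0,0,0],[-0.15,-0.055,0,0,0],[0,0,0,0,0],[0,0,0,0,0],[0,0,0,0,0]]]'; python3 -m jog '[[[0,0,0.2,0,0],[0,0,0.3,0,0],[0,0,0.4,0,0],[0,0,0.4,0,0],[0,0,0.4,0,0],[0,0,0.4,0,0],[0,0,0,0,0],[0,0,0,0,0]]]';python3 -m jog '[[[0.3,0.1,0,0,0],[0.3,0.1,0,0,0],[0.3,0.1,0,0,0],[0,0,0,0,0],[0,0,0,0,0],[0,0,0,0,0],[0,0,0,0,0],[0,0,0,0,0]]]'; python3 - <<'E'
from h import *
a=camera("scene")[220:370,220:420]
cv2.imwrite("pics/d.png",cv2.resize(a,(600,450),interpolation=cv2.INTER_CUBIC))
E
```

```text
time: 4.15
ee_pos: [0.4457, -0.2092, 0.1194]
tcp_rot: [-179.9, -0.6, 20.6]
wrist_force: [35.3, 9.6, -26.8]
opening: -0.0
grasp_force: 18.1
time: 4.95
ee_pos: [0.4412, -0.2113, 0.2265]
tcp_rot: [180.0, -0.0, 20.5]
wrist_force: [-0.4, -0.4, -0.8]
opening: -0.0
grasp_force: 0.0
time: 5.75
ee_pos: [0.4864, -0.1962, 0.2265]
tcp_rot: [180.0, -0.0, 20.5]
wrist_force: [-0.2, 0.4, -0.9]
opening: 0.0002
grasp_force: 0.0
```

View pics/d.png

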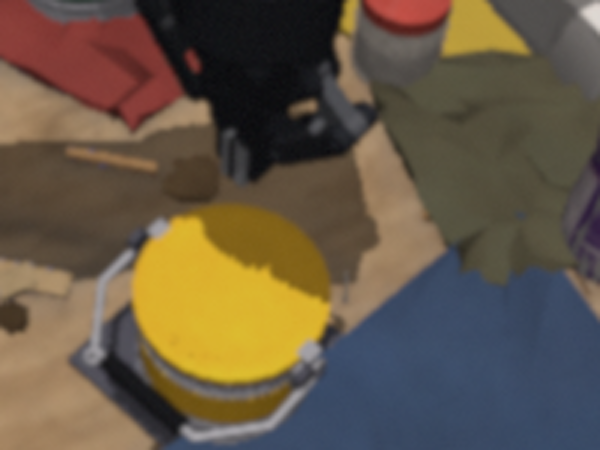

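The bail now lies at the front, with the sleeve at about (143,395) in the crop. I'll let a second pass and compare it with the predicted clamped position.

```bash
python3 -m jog '[[[0.3,0.1,0.3,0,0],[0.3,0.1,0.3,0,0],[0.3,0.1,0.3,0,0],[0,0,0,0,0],[0,0,0,0,0],[0,0,0,0,0],[0,0,0,0,0],[0,0,0,0,0]]]'; python3 - <<'E'
from h import *
im=camera("scene");a=im[300:400,220:340].copy();a=cv2.resize(a,None,fx=5,fy=5,interpolation=cv2.INTER_CUBIC)
p=camera_params("scene");K=np.array([[p["fx"],0,p["cx"]],[0,p["fy"],p["cy"]],[0,0,1.]]);Ti=np.linalg.inv(p["T"])
b=np.array([.94,.342]);y=np.array([-.342,.94]);c=np.array([.483,-.195])
for ang,col in((95,(0,0,255)),(85,(0,255,0)),(75,(255,0,0))):
  t=np.radians(ang)
  P=[[*(c-b*.072*np.sin(t)+y*s),.085+.072*np.cos(t)] for s in(-.03,0,.03)]
  uv=cv2.projectPoints(np.array(P),cv2.Rodrigues(Ti[:3,:3])[0],Ti[:3,3],K,np.array([p["k1"],0,0,0.]))[0][:,0]
  for u in uv: cv2.circle(a,tuple(int(v) for v in (u-[220,300])*5),4,col,-1)
cv2.imwrite("pics/e.png",a)
b=camera("top")[140:290,160:310];cv2.imwrite("pics/f.png",cv2.resize(b,(450,450)))
E
```

```text
time: 6.6
ee_pos: [0.5311, -0.1812, 0.271]
tcp_rot: [-180.0, 0.0, 20.5]
wrist_force: [-0.4, 0.4, -0.1]
opening: -0.0001
grasp_force: 0.0
```

View pics/e.png

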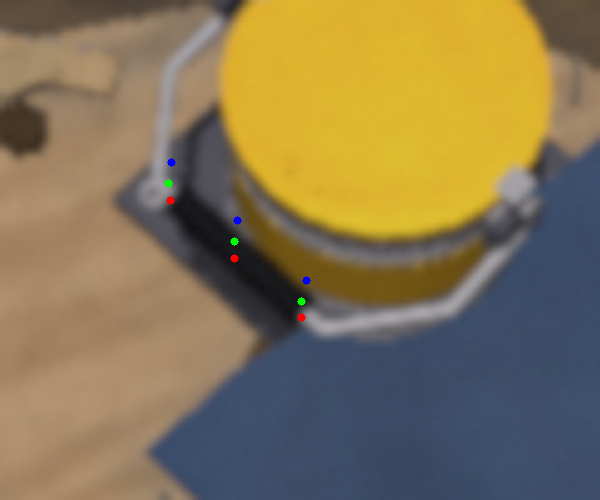

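View pics/f.png

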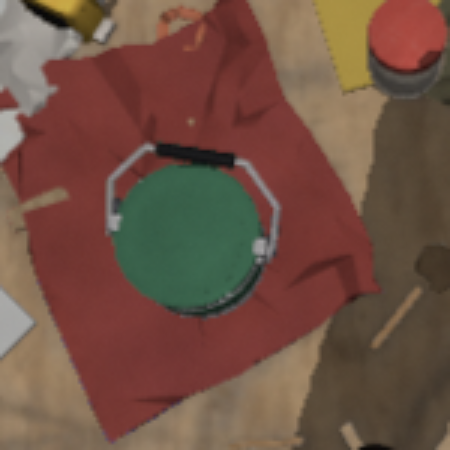

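The green bail is still open. The yellow sleeve is within a few mm of the clamped position (red dots), but that isn't conclusive. A light press from above will confirm it.

```bash
python3 -m jog '[[[-0.4,-0.133,0,0,0],[-0.4,-0.133,0,0,0],[-0.4,-0.133,0,0,0],[-0.4,-0.133,0,0,0],[-0.4,-0.133,0,0,0],[-0.4,-0.133,0,0,0],[0,0,0,0,0]]]'; python3 -m jog '[[[0,0,-0.5,0,0],[0,0,-0.5,0,0],[0,0,-0.5,0,0],[0,0,-0.5,0,0],[0,0,-0.5,0,0],[0,0,-0.5,0,0],[0,0,-0.3,0,0],[0,0,0,0,0]]]'; python3 -m jog '[[[0,0,-0.1,0,0],[0,0,-0.1,0,0],[0,0,0,0,0]]]'
```

```text
time: 7.4
ee_pos: [0.41, -0.2214, 0.272]
tcp_rot: [179.9, -0.0, 20.4]
wrist_force: [1.3, -0.2, 0.5]
opening: 0.0
grasp_force: 0.0
time: 8.2
ee_pos: [0.4109, -0.2203, 0.1044]
tcp_rot: [-179.9, 0.1, 20.5]
wrist_force: [-0.6, 0.6, -0.1]
opening: -0.0004
grasp_force: 0.0
time: 8.5
ee_pos: [0.4118, -0.221, 0.0964]
tcp_rot: [180.0, -0.0, 20.5]
wrist_force: [-1.0, -0.7, 0.3]
opening: -0.0
grasp_force: 0.0
```

```bash
python3 -m jog '[[[0,0,-0.1,0,0],[0,0,0,0,0],[0,0,0,0,0]]]';python3 -m jog '[[[0,0,-0.06,0,0],[0,0,0,0,0],[0,0,0,0,0]]]'; python3 -m jog '[[[0,0,-0.06,0,0],[0,0,0,0,0],[0,0,0,0,0]]]'
```

```text
time: 8.8
ee_pos: [0.4116, -0.2209, 0.0913]
tcp_rot: [-180.0, -0.0, 20.5]
wrist_force: [-0.5, -1.3, 0.3]
opening: 0.0
grasp_force: 0.0
time: 9.1
ee_pos: [0.4116, -0.2209, 0.0882]
tcp_rot: [-180.0, 0.0, 20.5]
wrist_force: [0.5, 1.0, -0.2]
opening: -0.0001
grasp_force: 0.0
time: 9.4
ee_pos: [0.4116, -0.2209, 0.0852]
tcp_rot: [-180.0, 0.0, 20.5]
wrist_force: [-0.0, 0.5, 0.1]
opening: 0.0003
grasp_force: 0.0
```

```bash
python3 -m jog '[[[0,0,-0.04,0,0],[0,0,0,0,0],[0,0,0,0,0]]]'; python3 -m jog '[[[0,0,-0.03,0,0],[0,0,0,0,0]]]'
```

```text
time: 9.7
ee_pos: [0.4118, -0.221, 0.0845]
tcp_rot: [179.9, -0.0, 20.5]
wrist_force: [-3.4, 1.2, 10.8]
opening: 0.0
grasp_force: 5.0
time: 9.9
ee_pos: [0.4119, -0.2211, 0.0842]
tcp_rot: [179.9, -0.1, 20.5]
wrist_force: [-8.3, 3.4, 19.8]
opening: -0.0
grasp_force: 10.0
```

The fingers met the sleeve at z ≈ 0.085, and it is rigid there, so the bail is on its stop. I'll retreat.

```bash
python3 -m jog '[[[0,0,0.2,0,0],[0,0,0.4,0,0],[0,0,0.5,0,0],[0,0,0.5,0,0],[0,0,0.5,0,0],[0,0,0.4,0,0],[0,0,0,0,0],[0,0,0,0,0]]]'; python3 - <<'E'
from h import *
a=camera("scene")[150:400,150:400]
cv2.imwrite("pics/g.png",cv2.resize(a,(580,580),interpolation=cv2.INTER_CUBIC))
E
```

```text
time: 10.7
ee_pos: [0.4118, -0.221, 0.2067]
tcp_rot: [180.0, -0.0, 20.5]
wrist_force: [0.5, 0.9, -0.2]
opening: -0.0002
grasp_force: 0.0
```

View pics/g.png

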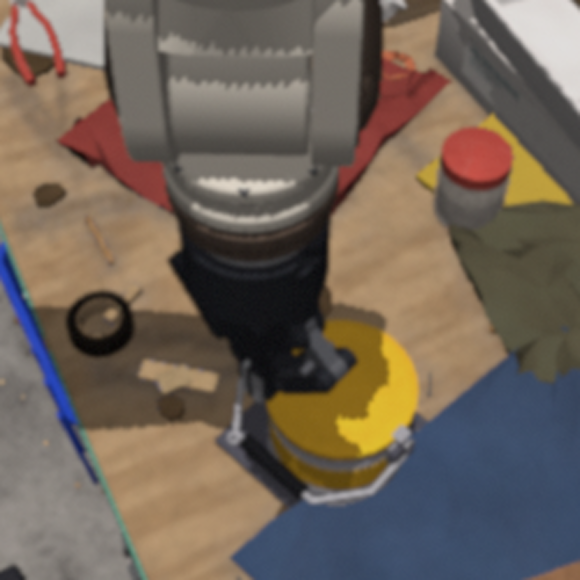

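The bail is still down at the front, with the sleeve at about (270,470), and the robot is clear above it.

```bash
python3 -c "
from workcell import ticket
print(ticket.job_done())"
```

```text
the job is handed in; nothing more can be done
None
```

The yellow canister's bail is over center and clamped against its stop (a light press from above met it rigid at the expected height), the green bail was left open, and the job was handed in at about 11 s with the robot clear of everything.

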